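# Open the click-dial padlock of the specimen return box and present it

### The arm

A 6-joint arm with a two-finger parallel gripper is mounted at the origin on the work surface. World frame = base frame: x ahead of the robot, y to its left, z up, the work surface at z = 0. Lengths are in m, angles in degrees, forces in N, time in s.
With the tool pointing down it reaches from about 0.4 to 0.825 m from the base axis. Payload 7 kg.
Tool frame: the origin (TCP) lies at the very end of the fingers, on their centre line; the grasp point (between the pads) lies hold_point_z behind it (hold_point_z is the distance from the TCP to the grasp point, in m); z points along the fingers, y is the direction in which the jaws open and shut (so a half turn about z gives the same grasp; the last joint's range is limited). The gripper opens to 88 mm and grips with 3 to 60 N. Pads are 19 mm wide; open, the fingers measure 130 mm over their backs; the gripper's body (78 mm by 193 mm) begins 47 mm behind the grasp point.
Start: joints at [-47.779, 20.546, 0.682, 0, -70.136, -16.507], TCP at [0.293, -0.608, 0.227] pointing down, gripper open.
Joint ranges: [-176.03, 176.03], [-82.01, 121.73], [-58.28, 71.71], [-173.87, 95.51], [-174.79, -0.11], [-173.66, 173.66]. Speed limits (degrees/s): [136.94, 136.94, 172.46, 180, 180, 180].

### API

Orientations are given as [roll, pitch, yaw] about the fixed x, y, z axes, in that order (R = Rz(yaw) Ry(pitch) Rx(roll)).
In Python, from plant import get_obs, snapshot, close_job, hold_point_z gives the robot as it stands. The module is installed in compiled form; this text tells all that it offers.
- The arm moves only by the tool jog_arm, never from a script. Its argument "commands" is a list of rows, each a list of 4 numbers: the shift along the world's x, y, z in mm, then the turn about the world's z in degrees. In form: [[x, y, z, turn], ...]. A call has exactly 10 rows; each row shifts and turns the commanded pose from where the row before left it; what a row does not reach is not made up. A row lasts 1/12 s, in which the tool goes at most 41.7 mm and 7.16 degrees, less where a joint would pass 70% of its speed; a pose out of reach is approached as far as the arm can. A call is refused whole if a number of a shift passes 41.7 or a number of a turn 7.16, either way. A call with a gripper value outside its range is refused whole. "fingers" is the finger opening in mm, from 0 to 87.6, set as the call begins (left out, the last holds). The fingers move at their own pace and stop on an object; the grip force is fixed at half the most. Time passes only in rows, so rows that do not move let the fingers close, or fill a call up. It gives the time, the measured TCP pose, the force and the opening at its end, in the units of the state.
- get_obs(): the state, without advancing time (a new reading comes with each control period).
- snapshot(name): name is "side" or "top" or "wrist"; returns a dict with "image" (400x640x3 uint8, red, green, blue), "fov_y" (degrees; the focal length in pixels is half the picture's height over the tangent of half this angle, whatever the lens; pixels are square), "cx", "cy" (the principal point, pixels), "dist_coeffs" ([k1, k2, p1, p2, k3] as OpenCV has them; the pictures are not rectified), "rvec" (rotation vector, rad) and "tvec" (3), from world to camera coordinates, as OpenCV has them; the wrist camera has in their place "mount" (4x4, takes a point from camera to tool coordinates, whose origin is the TCP and whose axes are the flange's). Camera axes: x right, y down, z forward; pixel columns grow to the right and rows downward; lengths in m; the calibration is good to about 2 mm. A picture is of the moment at which its call begins: read the wrist's pose just before it. There is no depth.
- close_job(): hands the job in, once; it reports no verdict.
The state is a dict: "clock": time; "joint_pos": joint angles; "qvel": joint speeds; "tau": joint torques, N m; "tool_pos": TCP position; "orientation": TCP orientation; "force": force on the tool from outside, world axes, zero at the start; "moment": the same for the moment, N m; "opening": finger opening in m.
Only numpy, scipy, OpenCV 4.12 (cv2) and the standard library are available. Lean on these libraries where they do the work, as an engineer would, in place of code of your own. Each camera call takes 0.05 s, during which the arm holds its last target.

### The job

The specimen return box is due to be emptied, so take off its padlock. The code is 4: turn the dial until its orange zero line stands four clicks clockwise of the white index mark, pull the lock's body away from the staple so that the shackle is drawn fully open, then take the lock off the staple with the shackle still open. Present the open lock by holding it up, dial upwards and level, 15 cm above the box's top, and finish while still holding it there; leave the other things on the bench and on the box where they stand.

Things in the scene. Friction and masses are not known exactly. Their poses are not given: they have to be found in the camera images.
- box: Blue steel return box, 260 (x) x 220 (y) x 100 mm high, fixed to the bench; nothing of it moves. Origin: centre of its underside, z up. Top: access lid on its -x half, deck with a black slot on its +x half. A steel hasp strap 3 mm thick lies on the top, y -30 to +30, x -81 to +45 mm; the lock lies on it and the staple stands up through it.
- staple (a point): Middle of the staple's eye, in the box frame x = +30, y = 0, z = 113 mm (axes as the box). The staple is a dark upright plate 4 mm thick along the box's x: posts at y = -12 to -7 and +7 to +12 mm and a top bar, so the eye is 14 mm wide and open along x. Its top is 126 mm above the bench.
- lock: Loose padlock, about 0.2 kg, lying dial up. Origin: underside of the body, below the dial's axis, 103 mm above the bench at the start. +x points to the shackle's bow (nearly the box's +x), +y to its short leg, which runs through the staple's eye: at the start the staple's middle is at x = 32 to 44, y = about 15 mm of the lock, inside the shackle.
- lock_body_grip (a point): Where to hold the lock: the middle of its body between the flat sides, 10 mm above its underside, 10 mm ahead (+x) of the dial's axis. The body is steel, 20 mm thick, 48 mm wide (y -24 to +24), from x = -26 (round end) to x = +26 mm (flat face that the shackle's legs enter) of the lock's origin; sides flat from x = -2 to +26 mm.
- knob (a point): On the dial's axis, half way up its knob, 31 mm above the lock's underside. Black dial: skirt of 38 mm diameter (20 to 23 mm up) with ten ticks 36 degrees apart, nine white and one broad orange, the zero line, seen on the knob's top too; round knob of 22 mm diameter, 23 to 39 mm up. White index mark: on the body beside the skirt, on the bow's side (+x).
- dial (a joint): Turn of the dial in the body, rad, positive clockwise seen from above, endless; 0 with the orange zero line at the index mark. It rests in clicks 0.628 rad (36 degrees) apart; a spring ball draws it into the nearest one when let go, and about 0.04 N m takes it to the next. The shackle is free only at the fourth click clockwise, 2.513 (or -3.770).
- shackle (a joint): How far the shackle is drawn out of the body along the lock's +x, m: 0 shut, 0.020 fully open. It stays where it is left; about 2.5 N moves it when the dial is at the code, else it is blocked after 2 mm. Pulling the body along the lock's -x brings the bow against the staple, which draws the shackle out.
- bow (a point): Middle of the shackle's bow, on the bar's axis, 10 mm above the lock's underside, 53 mm ahead (+x) of the lock's origin when shut, 73 mm when open. Round 7 mm bar, legs at y = -15 and +15 mm (short leg). Fully open, the short leg ends at x = 39 mm, leaving a gap of 13 mm to the body's face; with the staple in that gap the lock lifts straight up off it.
- sample_jar: Bystander on the box's top: white jar with yellow cap, 36 mm across, 50 mm high; origin at its underside.
- beaker: Bystander: glass beaker, 64 mm across, 85 mm high; origin at its underside.
- reagent: Bystander: amber bottle with blue cap, 70 mm across, 160 mm high; origin at its underside.
- tip_box: Bystander: blue pipette-tip box with pale lid, 87 x 124 x 67 mm; origin at its underside.
- microplate: Bystander: white 96-well plate lying flat, 127 x 85 x 12 mm; origin at its underside.
- pipette: Bystander: white and blue pipette lying beyond the box, 241 mm long along its x, 28 mm thick; origin on the bench below the middle.
- tube_rack: Bystander: orange rack of capped tubes, 75 x 200 x 36 mm; origin at its underside.

How it is judged:
By the outcome, as a careful person would: the job done as asked, in the order asked, and still so for the second after the job is handed in, while the arm keeps its last pose, push and grip.
It also fails if it takes over 51 s, if anything falls off the work surface, if the arm or the gripper's body presses on something with over 40 N, if the wrist force passes 120 N, or if a joint passes its speed limit or range.

## Working session

There is one attempt and no reset: what is moved stays moved. The work goes in short steps, Python scripts to look and compute and a tool call to move; the robot and the scene stay as the last step left them, time stands still between calls to the robot, and variables do not carry over. Pictures are saved under pics/ and viewed, and the job is handed in when it is done.

Besides the shell and the picture viewer there is one more tool, called after ">>>" by a JSON object that holds its "method" and its "body". jog_arm: Moves the arm, as the interface text tells. Its arguments: {"type":"object","properties":{"commands":{"type":"array","items":{"type":"array","items":{"type":"number"}}},"fingers":{"type":"number"}},"required":["commands"]}

```bash
mkdir -p pics
cat > h.py <<'E'
import numpy as np, cv2
from plant import get_obs, snapshot, close_job, hold_point_z
from scipy.spatial.transform import Rotation as R
def cam(s,obs=None):
    f=200/np.tan(np.radians(s['fov_y'])/2)
    K=np.array([[f,0,s['cx']],[0,f,s['cy']],[0,0,1]]);D=np.array(s['dist_coeffs'],float)
    if 'mount' in s:
        o=obs; T=np.eye(4);T[:3,:3]=R.from_euler('xyz',o['orientation'],degrees=True).as_matrix();T[:3,3]=o['tool_pos']
        M=T@np.array(s['mount']); Rc=M[:3,:3];C=M[:3,3]
    else:
        r=cv2.Rodrigues(np.array(s['rvec'],float))[0];Rc=r.T;C=-r.T@np.array(s['tvec'],float).ravel()
    return K,D,Rc,C
def ray(c,uv):
    K,D,Rc,C=c
    p=cv2.undistortPoints(np.array(uv,float).reshape(-1,1,2),K,D).reshape(-1,2)
    d=np.c_[p,np.ones(len(p))]@Rc.T
    return C,d
def onz(c,uv,z):
    C,d=ray(c,uv); return C+d*((z-C[2])/d[:,2])[:,None]
def proj(c,P):
    K,D,Rc,C=c
    r=cv2.Rodrigues(Rc.T)[0]; return cv2.projectPoints(np.array(P,float).reshape(-1,1,3),r,-Rc.T@C,K,D)[0].reshape(-1,2)
def save(n,im): cv2.imwrite('pics/'+n+'.png',im[:,:,::-1])
def shot(name,fn):
    o=get_obs(); s=snapshot(name); save(fn,s['image']); np.savez('pics/'+fn+'.npz',**s,**{k:o[k] for k in ('tool_pos','orientation')})
    return s['image'],cam(s,o)
def load(fn):
    s=dict(np.load('pics/'+fn+'.npz')); return s['image'],cam(s,s)
E
python3 - <<'E'
from h import *
print(get_obs(),hold_point_z)
for n in('side','top','wrist'):
    i,c=shot(n,n+'0'); print(n,c[3],c[2][:,2],c[0][0,0])
E
```

```text
{'clock': 0.0, 'joint_pos': array([-4.77780017e+01,  2.05922444e+01,  6.33248613e-01, -1.96023555e-02,
       -7.01346828e+01, -1.65076012e+01]), 'qvel': array([ 0.03259224,  0.03402472, -0.03831662,  0.03175882,  0.07061405,
        0.02104142]), 'tau': array([ 1.93058106e-03, -5.82721531e+01,  2.93064827e+01,  6.99710637e+00,
        7.12580950e-03, -1.54967652e-04]), 'tool_pos': array([ 0.29264294, -0.60772482,  0.22561118]), 'orientation': array([ 1.79904946e+02, -8.95280991e-03, -1.54292272e+02]), 'force': array([-0.10489418, -0.38143201,  0.78664003]), 'moment': array([0.04002889, 0.02106232, 0.0031164 ]), 'opening': 0.08754057828042859} 0.0188
side [-0.07503073  0.80359166  0.77948541] [ 0.53699498 -0.64159889 -0.54771093] 395.5355047684888
top [0.42798216 0.01741337 1.07638481] [ 0.15175643 -0.02857992 -0.98800464] 375.2560932510718
wrist [ 0.232026   -0.63829223  0.38362297] [ 0.22628535  0.11090988 -0.96772617] 285.19922765099466
```

View pics/top0.png

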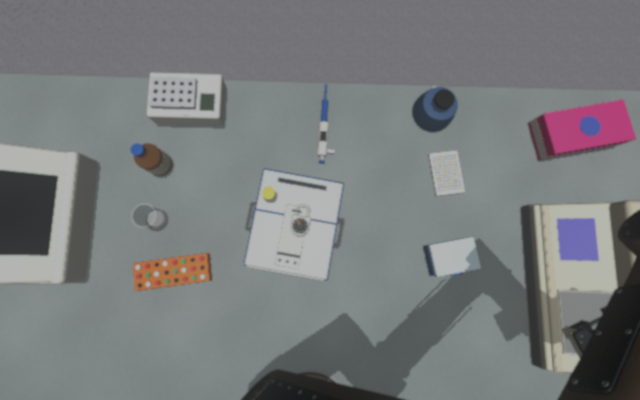

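View pics/side0.png

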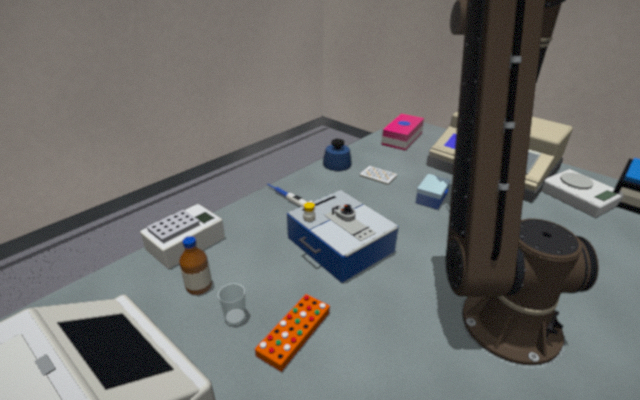

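View pics/wrist0.png

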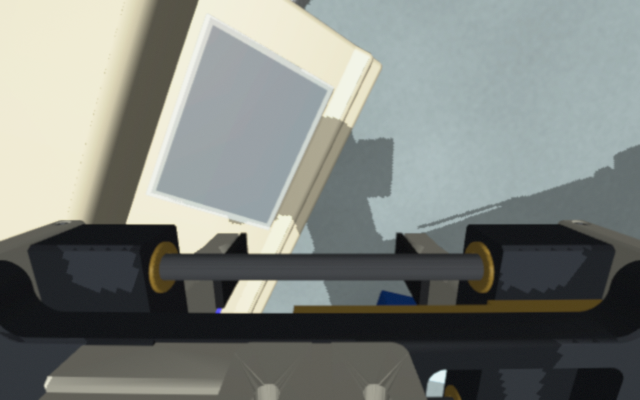

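Run:
```python
from h import *
i,c=load('top0')
print(onz(c,[[263,169.5],[343,182],[327,280],[246,265]],.1).round(4))
print(onz(c,[[300,226]],.14).round(4))
cr=cv2.resize(i[150:290,220:360],None,fx=5,fy=5,interpolation=cv2.INTER_CUBIC)[:600]; save('topcrop',cr)
i,c=load('side0')
cr=cv2.resize(i[180:280,280:400],None,fx=6,fy=6,interpolation=cv2.INTER_CUBIC); save('sidecrop',cr)
```

```text
[[ 0.6502  0.131   0.1   ]
 [ 0.6208 -0.0817  0.1   ]
 [ 0.3657 -0.0417  0.1   ]
 [ 0.4005  0.1652  0.1   ]]
[[0.499  0.0294 0.14  ]]
```

View pics/topcrop.png

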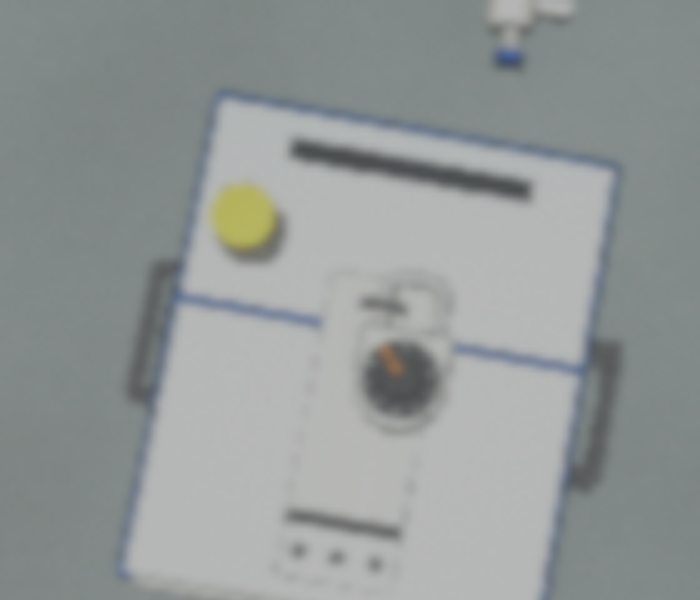

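View pics/sidecrop.png

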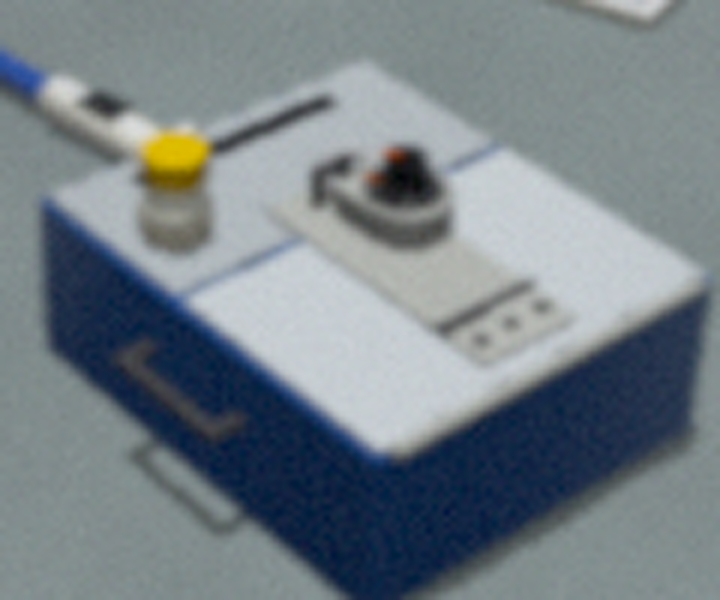

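>>> {"method": "jog_arm", "body": {"commands": [[7.5, 32, 2.5, -2], [7.5, 32, 2.5, -2], [7.5, 32, 2.5, -2], [7.5, 32, 2.5, -2], [7.5, 32, 2.5, -2], [7.5, 32, 2.5, -2], [7.5, 32, 2.5, -2], [7.5, 32, 2.5, -2], [7.5, 32, 2.5, -2], [7.5, 32, 2.5, -2]]}}

```text
clock: 0.98
tool_pos: [0.3677, -0.2866, 0.2516]
orientation: [180.0, 0.0, -174.4]
force: [0.8, -0.4, 0.3]
opening: 0.0876
```

>>> {"method": "jog_arm", "body": {"commands": [[6.5, 32, 2.5, -2], [6.5, 32, 2.5, -2], [6.5, 32, 2.5, -2], [6.5, 32, 2.5, -2], [6.5, 32, 2.5, -2], [6.5, 32, 2.5, -2], [6.5, 32, 2.5, -2], [6.5, 32, 2.5, -2], [6.5, 32, 2.5, -2], [6.5, 32, 2.5, -2]]}}

```text
clock: 1.82
tool_pos: [0.4326, 0.0335, 0.2768]
orientation: [180.0, 0.0, 165.6]
force: [0.7, -0.5, -1.0]
opening: 0.0874
```

Run:
```python
from h import *
o=get_obs();print(o['clock'],o['joint_pos'].round(1),o['tool_pos'].round(4),o['orientation'].round(2),o['force'])
i,c=shot('wrist','w1'); print(c[3].round(3),proj(c,[.5,.03,.13]))
```

```text
1.8167 [  30.7   -4.9  -22.9   -0.   -72.  -135. ] [0.4326 0.0335 0.2768] [1.7997e+02 2.0000e-02 1.6564e+02] [ 0.71032441 -0.4704606  -1.02240472]
[0.367 0.049 0.435] [[333.25672709 249.95777268]]
```

View pics/w1.png

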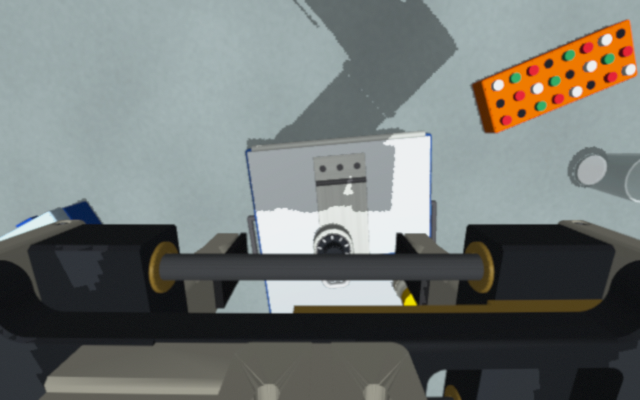

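>>> {"method": "jog_arm", "body": {"commands": [[14, 0, -7, 0], [14, 0, -7, 0], [14, 0, -7, 0], [14, 0, -7, 0], [14, 0, -7, 0], [14, 0, -7, 0], [14, 0, -7, 0], [14, 0, -7, 0], [14, 0, -7, 0], [0, 0, 0, 0]]}}

```text
clock: 2.7
tool_pos: [0.5598, 0.0317, 0.2113]
orientation: [-179.9, -0.1, 165.7]
force: [0.7, 0.7, 0.2]
opening: 0.0879
```

Run:
```python
from h import *
o=get_obs();print(o['clock'],o['joint_pos'].round(1),o['tool_pos'].round(4),o['orientation'].round(2),o['force'])
i,c=shot('wrist','w2'); print(c[3].round(3),proj(c,[.5,.03,.13]))
shot('top','top2')
```

```text
2.7 [  23.2   10.6  -15.1   -0.   -64.5 -127.5] [0.5598 0.0317 0.2113] [-1.7991e+02 -1.3000e-01  1.6569e+02] [0.65612633 0.69061339 0.24631009]
[0.495 0.048 0.369] [[302.24274359 142.82136006]]
```

View pics/w2.png

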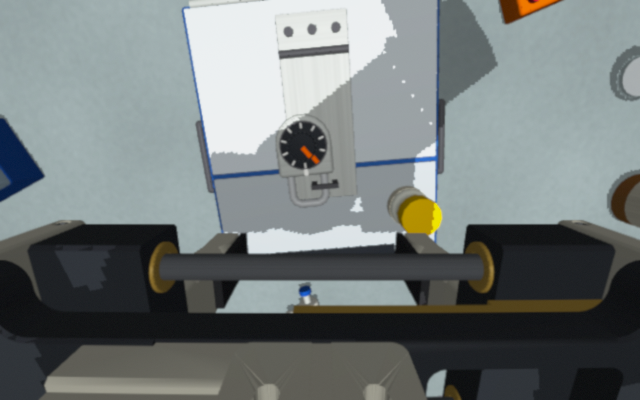

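Run:
```python
from h import *
i,c=load('w2')
save('w2c',cv2.resize(i[105:220,250:370],None,fx=5,fy=5,interpolation=cv2.INTER_CUBIC))
```

```text
(no output)
```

View pics/w2c.png

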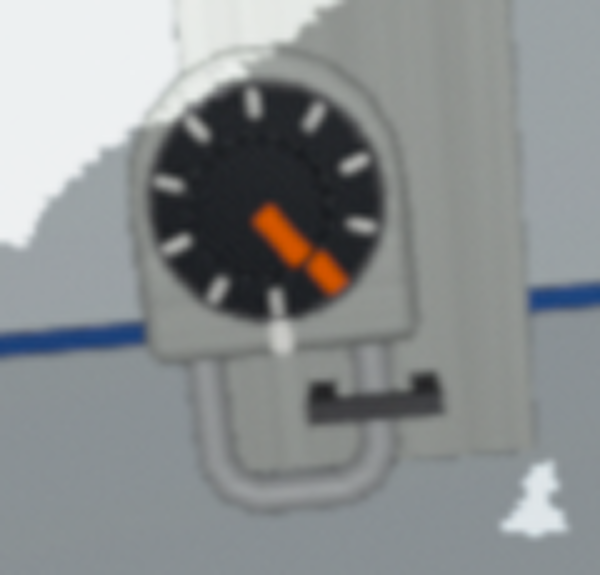

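Run:
```python
from h import *
i,c=load('w2')
px=lambda u:[[250+(u[0]+.5)/5-.5,105+(u[1]+.5)/5-.5]]
def P(u,z): return onz(c,px(u),z)[0]*1000
sk=P((267,201),.1255);ix=P((283,340),.123);bow=P((290,488),.115);st=P((375,400),.126)
cl=P((160,362),.123);cr=P((415,333),.123); legL=P((209,400),.1165);legR=P((375,365),.1165);ot=P((340,285),.126);og=P((268,215),.142)
for n in 'sk ix bow st cl cr legL legR ot og'.split(): print(n,eval(n).round(1))
a=lambda d:np.degrees(np.arctan2(d[1],d[0])).round(1)
print('yaw ix',a(ix-sk),'bow',a(bow-sk),'face',a(cl-cr)+90,'mid',((cl+cr)/2-sk),'orange',a(ot-sk),np.linalg.norm(cl-cr))
# box seams: strap edges
hsv=cv2.cvtColor(i,cv2.COLOR_RGB2HSV)
A=onz(c,[[214,178],[276,171],[357,163],[436,158]],.1)*1000; print(A.round(1), 'box yaw',a(A[0]-A[-1])+90)
st1=P((308,412),.126);st2=P((441,402),.126);print(st1,st2,(st1+st2)/2)
jar=onz(c,[[421,215]],.15)*1000;print('jar',jar)
i,c=load('top2'); save('top2c',cv2.resize(i[150:290,220:360],None,fx=4,fy=4))
```

```text
sk [501.8  29.9 125.5]
ix [525.4  26.2 123. ]
bow [553.1  19.6 115. ]
st [539.   39.2 126. ]
cl [523.8   4.4 123. ]
cr [529.9  48.6 123. ]
legL [533.4   9.9 116.5]
legR [534.6  40.4 116.5]
ot [518.4  38.2 126. ]
og [503.5  30.7 142. ]
yaw ix -8.9 bow -11.3 face -7.799999999999997 mid [25.02489154 -3.33707838 -2.5       ] orange 26.9 44.65450974853354
[[511.4 -62.6 100. ]
 [519.7  -3.2 100. ]
 [531.3  72.8 100. ]
 [544.9 145.7 100. ]] box yaw -9.099999999999994
[538.21641782  27.3742966  126.        ] [542.19865314  50.14710133 126.        ] [540.20753548  38.76069897 126.        ]
jar [[577.77088017 108.97294354 150.        ]]
```

View pics/top2c.png

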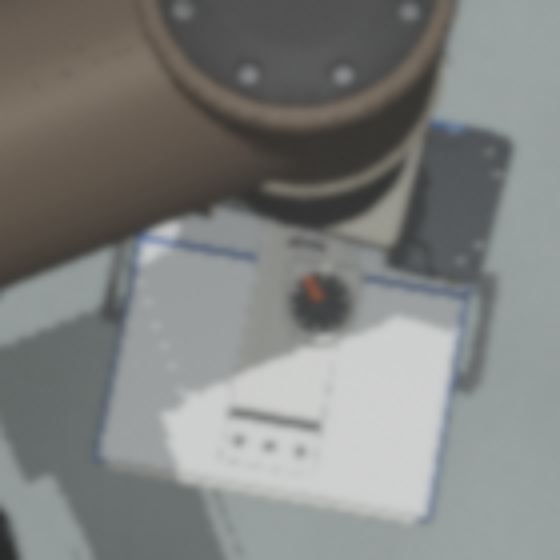

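>>> {"method": "jog_arm", "body": {"commands": [[-7.3, -0.2, -4, 0], [-7.3, -0.2, -4, 0], [-7.3, -0.2, -4, 0], [-7.3, -0.2, -4, 0], [-7.3, -0.2, -4, 0], [-7.3, -0.2, -4, 0], [-7.3, -0.2, -4, 0], [-7, -0.3, -4, 0], [0, 0, -8, 0], [0, 0, -8, 0]], "fingers": 48}}

```text
clock: 3.63
tool_pos: [0.5007, 0.0303, 0.1653]
orientation: [180.0, 0.1, 165.7]
force: [0.0, -0.0, -0.2]
opening: 0.0478
```

Run:
```python
from h import *
o=get_obs();print(o['clock'],o['joint_pos'].round(1),o['tool_pos'].round(4),o['orientation'].round(2),o['force'],o['opening'])
i,c=shot('wrist','w3')
cr=i[120:330,150:490]; save('w3c',cv2.resize(cr,None,fx=2.3,fy=2.3,interpolation=cv2.INTER_CUBIC))
```

```text
3.6333 [  25.9    7.1  -25.9    0.   -56.9 -130.2] [0.5007 0.0303 0.1653] [1.7996e+02 5.0000e-02 1.6574e+02] [ 0.01056588 -0.02483218 -0.16549593] 0.04778229839770652
```

View pics/w3c.png

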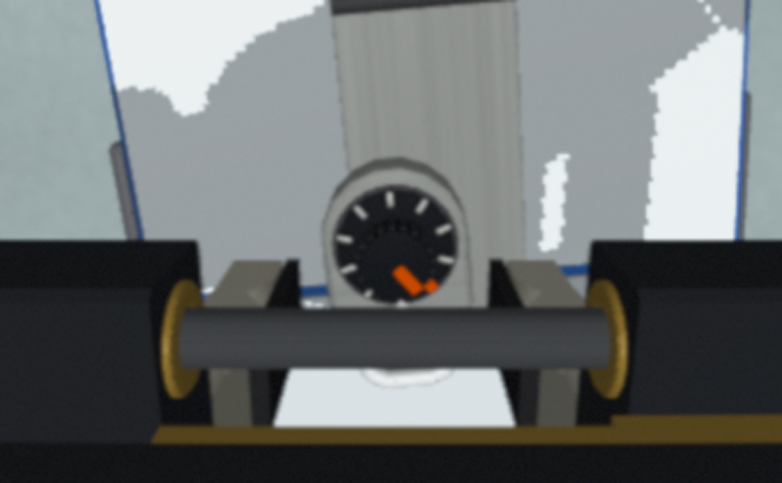

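Run:
```python
from h import *
i,c=load('w3')
print(onz(c,[[150+396/2.3,120+244.5/2.3]],.1255)*1000)
```

```text
[[501.34368513  30.18998315 125.5       ]]
```

>>> {"method": "jog_arm", "body": {"commands": [[0, 0, -6, 0], [0, 0, -6, 0], [0, 0, -6, 0], [0, 0, -6, 0], [0, 0, -6, 0], [0, 0, -4.5, 0], [0, 0, -2, 0], [0, 0, 0, 0], [0, 0, 0, 0], [0, 0, 0, 0]]}}

```text
clock: 4.52
tool_pos: [0.501, 0.0302, 0.1293]
orientation: [180.0, 0.0, 165.7]
force: [0.3, -0.1, -0.1]
opening: 0.0481
```

>>> {"method": "jog_arm", "body": {"commands": [[0, 0, 0, 0], [0, 0, 0, 0], [0, 0, 0, 0], [0, 0, 0, 0], [0, 0, 0, 0], [0, 0, 0, 0], [0, 0, 0, 0], [0, 0, 0, 0], [0, 0, 0, 0], [0, 0, 0, 0]], "fingers": 18}}

```text
clock: 5.35
tool_pos: [0.5009, 0.0303, 0.1292]
orientation: [180.0, 0.0, 165.7]
force: [-0.4, 1.4, 1.2]
opening: 0.0206
```

>>> {"method": "jog_arm", "body": {"commands": [[0, 0, 0, 7], [0, 0, 0, 7], [0, 0, 0, 7], [0, 0, 0, 7], [0, 0, 0, 7], [0, 0, 0, 7], [0, 0, 0, 7], [0, 0, 0, 7], [0, 0, 0, 7], [0, 0, 0, 7]]}}

```text
clock: 6.18
tool_pos: [0.5009, 0.0296, 0.1291]
orientation: [-180.0, -0.0, -123.9]
force: [1.2, -1.5, -0.1]
opening: 0.0209
```

Run:
```python
from h import *
o=get_obs();print(o['clock'],o['joint_pos'].round(1),o['tool_pos'].round(4),o['orientation'].round(2),o['force'],o['moment'],o['opening'])
i,c=shot('wrist','w4')
cr=i[120:330,150:490]; save('w4c',cv2.resize(cr,None,fx=2.3,fy=2.3,interpolation=cv2.INTER_CUBIC))
```

```text
6.1833 [ 25.9   9.4 -28.6   0.1 -52.  -59.9] [0.5009 0.0296 0.1291] [-1.7997e+02 -3.0000e-02 -1.2394e+02] [ 1.1670492  -1.47858708 -0.13527087] [-0.45481931 -0.31025833 -0.0139675 ] 0.02089665381349733
```

View pics/w4c.png

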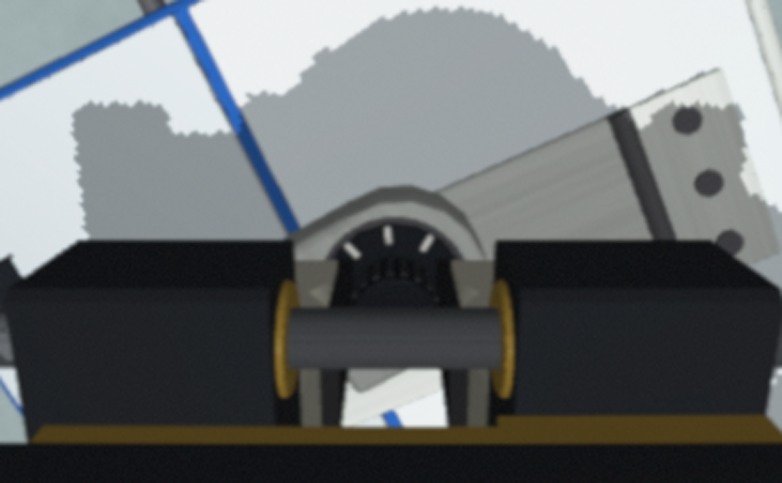

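>>> {"method": "jog_arm", "body": {"commands": [[0, 0, 0, 7], [0, 0, 0, 7], [0, 0, 0, 7], [0, 0, 0, 7], [0, 0, 0, 7], [0, 0, 0, 7], [0, 0, 0, 7], [0, 0, 0, 7], [0, 0, 0, 7], [0, 0, 0, 7]]}}

```text
clock: 7.07
tool_pos: [0.5011, 0.0302, 0.1291]
orientation: [-180.0, -0.0, -54.1]
force: [1.4, 0.0, -0.1]
opening: 0.0208
```

>>> {"method": "jog_arm", "body": {"commands": [[0, 0, 0, 7], [0, 0, 0, 7], [0, 0, 0, 7], [0, 0, 0, 7], [0, 0, 0, 7], [0, 0, 0, 5], [0, 0, 0, 0], [0, 0, 0, 0], [0, 0, 0, 0], [0, 0, 0, 0]]}}

```text
clock: 7.9
tool_pos: [0.5008, 0.0302, 0.1291]
orientation: [-180.0, -0.0, -14.5]
force: [0.8, 0.9, 1.2]
opening: 0.021
```

>>> {"method": "jog_arm", "body": {"commands": [[0, 0, 0, 0], [0, 0, 0, 0], [0, 0, 0, 0], [0, 0, 0, 0], [0, 0, 10, 0], [0, 0, 10, 0], [0, 0, 10, 0], [0, 0, 10, 0], [0, 0, 5, 0], [0, 0, 0, 0]], "fingers": 70}}

```text
clock: 8.73
tool_pos: [0.5017, 0.0305, 0.176]
orientation: [-179.9, -0.2, -14.3]
force: [-0.1, -0.5, 0.8]
opening: 0.0698
```

Run:
```python
from h import *
o=get_obs();print(o['clock'],o['joint_pos'].round(1),o['tool_pos'].round(4),o['orientation'].round(2),o['force'],o['moment'],o['opening'])
i,c=shot('wrist','w5')
cr=i[120:330,150:490]; save('w5c',cv2.resize(cr,None,fx=2.3,fy=2.3,interpolation=cv2.INTER_CUBIC))
i,c=shot('top','t5'); save('t5c',cv2.resize(i[150:290,220:360],None,fx=4,fy=4))
i,c=shot('side','s5');cr=cv2.resize(i[160:280,280:420],None,fx=5,fy=5,interpolation=cv2.INTER_CUBIC); save('s5c',cr)
```

```text
8.7333 [ 25.9   6.5 -25.    0.  -58.3  49.8] [0.5017 0.0305 0.176 ] [-1.7989e+02 -1.5000e-01 -1.4280e+01] [-0.14996507 -0.46956259  0.79074393] [-0.06718492  0.15861233 -0.01138185] 0.0698373541578688
```

View pics/w5c.png

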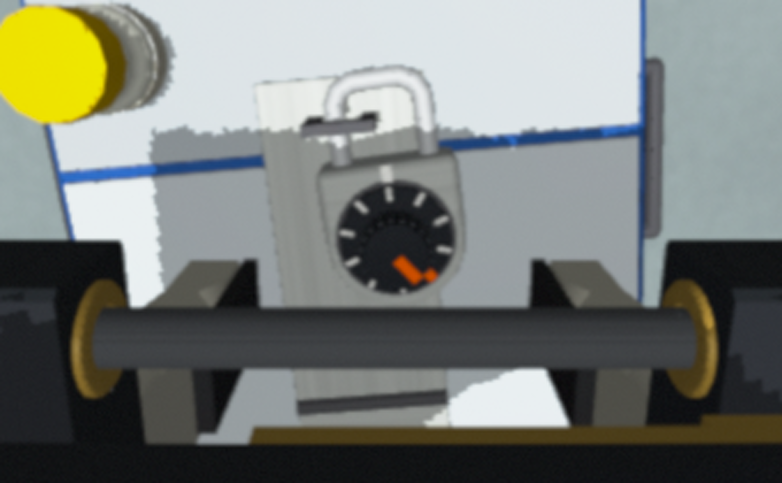

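View pics/s5c.png

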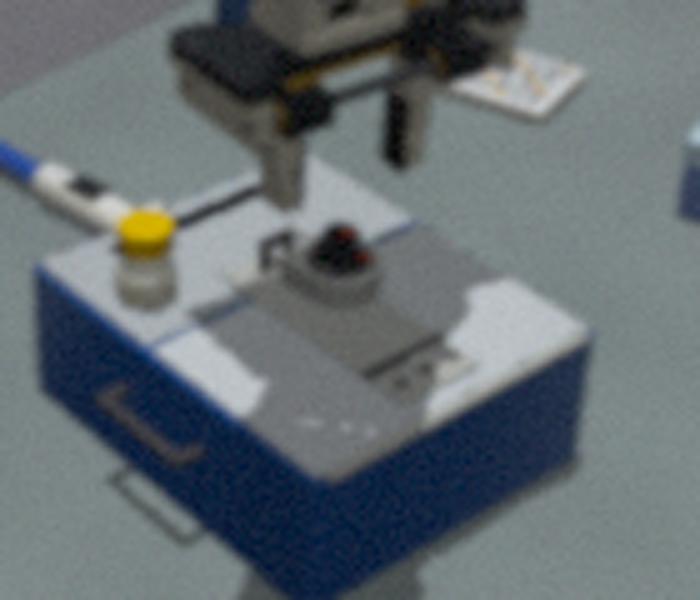

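Run:
```python
from h import *
i,c=load('w5')
save('w5d',cv2.resize(i[140:255,260:380],None,fx=5,fy=5,interpolation=cv2.INTER_CUBIC))
P=lambda u,z: onz(c,[[150+(u[0]+.5)/2.3-.5,120+(u[1]+.5)/2.3-.5]],z)[0]*1000
sk=P((397,237),.1255);ix=P((387,173),.123);bow=P((381,77),.113);s1=P((303,128),.126);s2=P((377,118),.126)
a=lambda d:np.degrees(np.arctan2(d[1],d[0])).round(1)
for n in 'sk ix bow s1 s2'.split(): print(n,eval(n).round(1))
print(a(ix-sk),a(bow-sk),a(s1-s2)-90)
```

```text
sk [500.7  28.9 125.5]
ix [522.2  26.8 123. ]
bow [552.2  21.3 113. ]
s1 [543.7  49.  126. ]
s2 [541.   25.3 126. ]
-5.5 -8.4 -6.599999999999994
```

View pics/w5d.png

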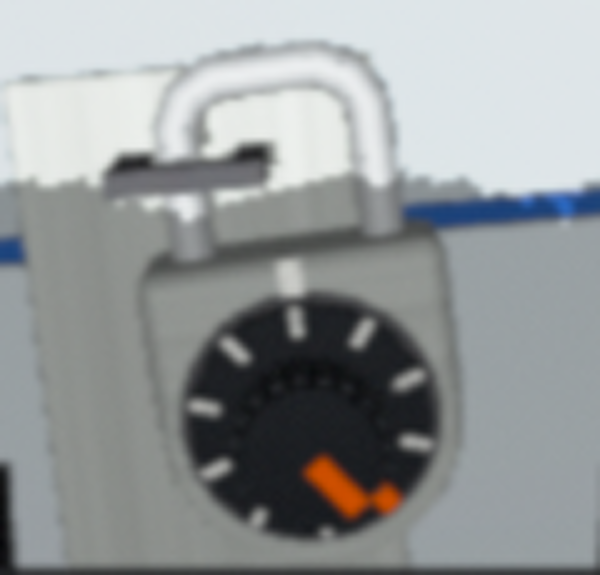

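>>> {"method": "jog_arm", "body": {"commands": [[3, -0.8, -5, 2], [3, -0.8, -6, 2], [3, -0.7, -8, 2], [0.5, 0, -10, 0], [0, 0, -10, 0], [0, 0, -10, 0], [0, 0, -9, 0], [0, 0, -7, 0], [0, 0, -4, 0], [0, 0, 0, 0]]}}

```text
clock: 9.72
tool_pos: [0.5098, 0.0277, 0.1041]
orientation: [180.0, 0.1, -8.3]
force: [0.6, -0.8, -0.3]
opening: 0.0701
```

Run:
```python
from h import *
o=get_obs();print(o['clock'],o['joint_pos'].round(1),o['tool_pos'].round(4),o['orientation'].round(2),o['force'],o['moment'],o['opening'])
i,c=shot('wrist','w6')
cr=i[120:330,150:490]; save('w6c',cv2.resize(cr,None,fx=2.3,fy=2.3,interpolation=cv2.INTER_CUBIC))
```

```text
9.7167 [ 25.2  12.  -29.2  -0.  -48.9  56.5] [0.5098 0.0277 0.1041] [ 1.7996e+02  7.0000e-02 -8.2900e+00] [ 0.58574556 -0.84114132 -0.28585009] [-0.14810968  0.15151927 -0.00404936] 0.07010332319915653
```

View pics/w6c.png

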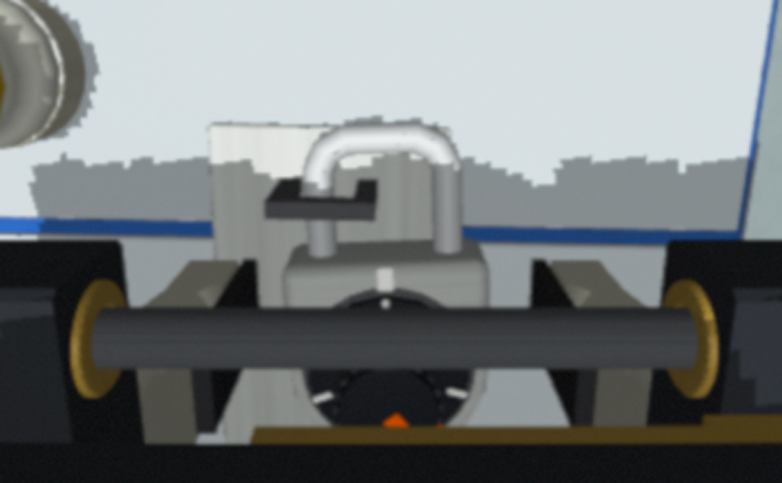

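>>> {"method": "jog_arm", "body": {"commands": [[0.5, 1.5, 0.5, 0], [0, 0, 0, 0], [0, 0, 0, 0], [0, 0, 0, 0], [0, 0, 0, 0], [0, 0, 0, 0], [0, 0, 0, 0], [0, 0, 0, 0], [0, 0, 0, 0], [0, 0, 0, 0]], "fingers": 40}}

```text
clock: 10.6
tool_pos: [0.5109, 0.0294, 0.1059]
orientation: [-180.0, -0.0, -8.3]
force: [-1.4, 1.0, 5.6]
opening: 0.0478
```

Run:
```python
from h import *
o=get_obs();print(o['clock'],o['joint_pos'].round(1),o['tool_pos'].round(4),o['orientation'].round(2),o['force'],o['moment'],o['opening'])
i,c=shot('wrist','w7')
cr=i[120:330,150:490]; save('w7c',cv2.resize(cr,None,fx=2.3,fy=2.3,interpolation=cv2.INTER_CUBIC))
```

```text
10.6 [ 25.3  11.9 -29.    0.  -49.1  56.4] [0.5109 0.0294 0.1059] [-1.7999e+02 -3.0000e-02 -8.2800e+00] [-1.42746483  0.95830241  5.5908323 ] [0.21014692 0.72098132 0.01426407] 0.04779872211300387
```

View pics/w7c.png

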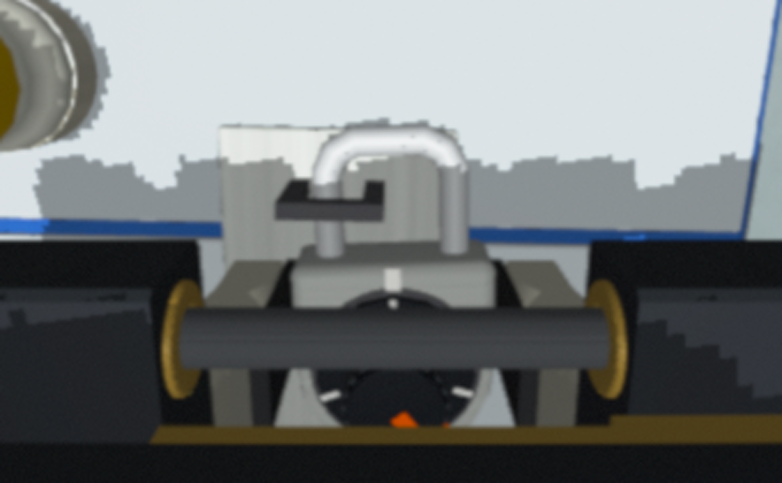

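>>> {"method": "jog_arm", "body": {"commands": [[0, 0, 1, 0], [-2, 0.29, 0, 0], [-2, 0.29, 0, 0], [-2, 0.29, 0, 0], [-2, 0.29, 0, 0], [-2, 0.29, 0, 0], [-2, 0.29, 0, 0], [-2, 0.29, 0, 0], [-2, 0.29, 0, 0], [-2, 0.29, 0, 0]]}}

```text
clock: 11.48
tool_pos: [0.4926, 0.0319, 0.1066]
orientation: [180.0, -0.0, -8.3]
force: [1.7, -2.7, -3.3]
opening: 0.0478
```

>>> {"method": "jog_arm", "body": {"commands": [[-1, 0.15, 0, 0], [-1, 0.15, 0, 0], [-1, 0.15, 0, 0], [-1, 0.15, 0, 0], [-1, 0.15, 0, 0], [-1, 0.15, 0, 0], [0, 0, 0, 0], [0, 0, 0, 0], [0, 0, 0, 0], [0, 0, 0, 0]]}}

```text
clock: 12.32
tool_pos: [0.4866, 0.0329, 0.1065]
orientation: [180.0, 0.0, -8.3]
force: [1.4, -0.7, -1.8]
opening: 0.0478
```

Run:
```python
from h import *
o=get_obs();print(o['clock'],o['joint_pos'].round(1),o['tool_pos'].round(4),o['orientation'].round(2),o['force'],o['moment'],o['opening'])
i,c=shot('wrist','w8')
cr=i[120:330,150:490]; save('w8c',cv2.resize(cr,None,fx=2.3,fy=2.3,interpolation=cv2.INTER_CUBIC))
```

```text
12.3167 [ 27.    9.7 -31.8  -0.  -48.5  54.7] [0.4866 0.0329 0.1065] [ 1.80e+02  1.00e-02 -8.28e+00] [ 1.43238194 -0.74380395 -1.82958065] [-0.44784973 -0.20252521 -0.03872479] 0.04783287294384501
```

View pics/w8c.png

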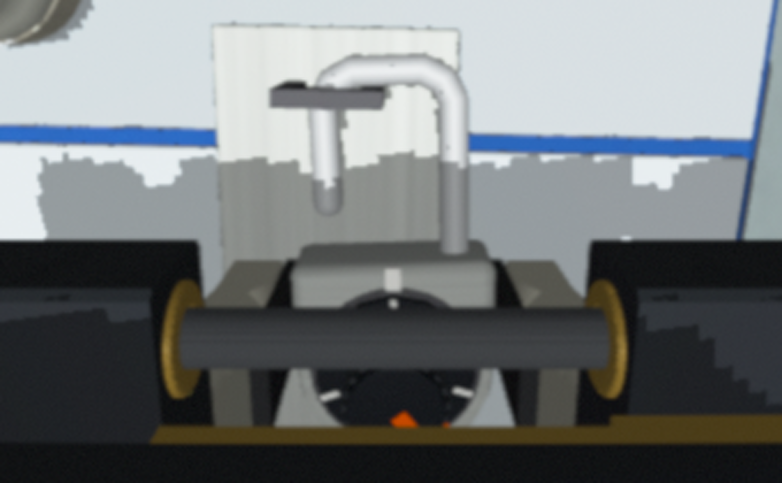

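>>> {"method": "jog_arm", "body": {"commands": [[-1, 0.15, 0, 0], [-1, 0.15, 0, 0], [-1, 0.15, 0, 0], [0, 0, 0, 0], [0, 0, 0, 0], [0, 0, 0, 0], [0, 0, 0, 0], [0, 0, 0, 0], [0, 0, 0, 0], [0, 0, 0, 0]]}}

```text
clock: 13.2
tool_pos: [0.4837, 0.0333, 0.1065]
orientation: [180.0, 0.0, -8.3]
force: [1.4, -0.8, -2.4]
opening: 0.0478
```

>>> {"method": "jog_arm", "body": {"commands": [[-1, 0.15, 0, 0], [-1, 0.15, 0, 0], [0, 0, 0, 0], [0, 0, 0, 0], [0, 0, 0, 0], [0, 0, 0, 0], [0, 0, 0, 0], [0, 0, 0, 0], [0, 0, 0, 0], [0, 0, 0, 0]]}}

```text
clock: 14.03
tool_pos: [0.4826, 0.0336, 0.1069]
orientation: [-180.0, -0.1, -8.3]
force: [5.2, -4.5, -2.8]
opening: 0.0479
```

>>> {"method": "jog_arm", "body": {"commands": [[-1, 0.15, 0, 0], [0, 0, 0, 0], [0, 0, 0, 0], [0, 0, 0, 0], [0, 0, 0, 0], [0, 0, 0, 0], [0, 0, 0, 0], [0, 0, 0, 0], [0, 0, 0, 0], [0, 0, 0, 0]]}}

```text
clock: 14.87
tool_pos: [0.4825, 0.0338, 0.1071]
orientation: [-180.0, -0.2, -8.3]
force: [7.8, -4.3, -3.7]
opening: 0.048
```

Run:
```python
from h import *
o=get_obs();print(o['clock'],o['joint_pos'].round(1),o['tool_pos'].round(4),o['orientation'].round(2),o['force'],o['moment'],o['opening'])
i,c=shot('wrist','w9')
cr=i[120:330,150:490]; save('w9c',cv2.resize(cr,None,fx=2.3,fy=2.3,interpolation=cv2.INTER_CUBIC))
```

```text
14.8667 [ 27.4   9.2 -32.4   0.1 -48.2  54.2] [0.4825 0.0338 0.1071] [-179.97   -0.18   -8.27] [ 7.80187524 -4.31658691 -3.70917589] [-1.89456833 -2.79190707 -0.27877219] 0.04795437717166057
```

View pics/w9c.png

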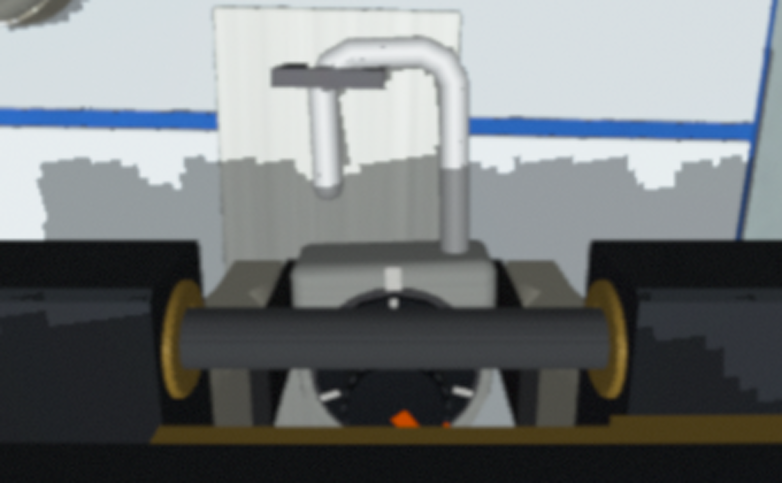

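>>> {"method": "jog_arm", "body": {"commands": [[4, -0.5, 0, 0], [4, -0.6, 0, 0], [4, -0.6, 0, 0], [4, -0.6, 0, 0], [4, -0.6, 0, 0], [4, -0.6, 0, 0], [4, -0.6, 0, 0], [3, -0.4, 0, 0], [0, 0, 0, 0], [0, 0, 0, 0]]}}

```text
clock: 15.75
tool_pos: [0.5117, 0.0292, 0.1064]
orientation: [180.0, 0.0, -8.3]
force: [-0.1, -0.2, -3.4]
opening: 0.0478
```

Run:
```python
from h import *
o=get_obs();print(o['clock'],o['joint_pos'].round(1),o['tool_pos'].round(4),o['orientation'].round(2),o['force'],o['moment'],o['opening'])
i,c=shot('wrist','w10')
cr=i[120:330,150:490]; save('w10c',cv2.resize(cr,None,fx=2.3,fy=2.3,interpolation=cv2.INTER_CUBIC))
```

```text
15.75 [ 25.2  11.9 -28.9  -0.  -49.2  56.5] [0.5117 0.0292 0.1064] [ 1.7999e+02  2.0000e-02 -8.3000e+00] [-0.12428638 -0.24571269 -3.40680451] [-0.06320733  0.15096969 -0.02869168] 0.04783580942440789
```

View pics/w10c.png

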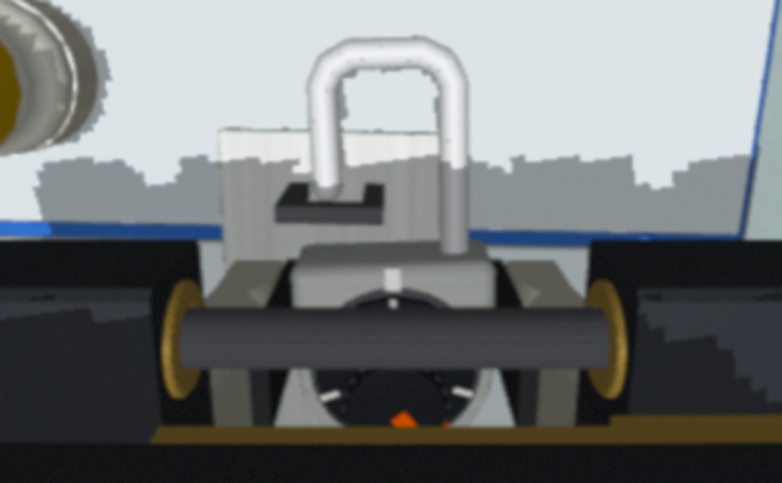

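>>> {"method": "jog_arm", "body": {"commands": [[2, -0.3, 0, 0], [2, -0.3, 0, 0], [1, -0.1, 0, 0], [0, 0, 0, 0], [0, 0, 0, 0], [0, 0, 0, 0], [0, 0, 0, 0], [0, 0, 0, 0], [0, 0, 0, 0], [0, 0, 0, 0]]}}

```text
clock: 16.63
tool_pos: [0.5167, 0.0286, 0.1066]
orientation: [-180.0, -0.0, -8.3]
force: [0.0, 0.8, -3.1]
opening: 0.0478
```

Run:
```python
from h import *
o=get_obs();print(o['clock'],o['joint_pos'].round(1),o['tool_pos'].round(4),o['orientation'].round(2),o['force'],o['moment'],o['opening'])
i,c=shot('wrist','w11')
cr=i[150:260,250:370]; save('w11c',cv2.resize(cr,None,fx=5,fy=5,interpolation=cv2.INTER_CUBIC))
p=onz(c,[[150+(328)/2.3,120+215/2.3]],.126)*1000;print(p)
```

```text
16.6333 [ 24.9  12.4 -28.3  -0.  -49.4  56.8] [0.5167 0.0286 0.1066] [-180.     -0.     -8.29] [ 0.00838451  0.82121288 -3.1199261 ] [-0.12304622  0.11165116 -0.00281819] 0.04784405743385916
[[545.72287592  38.00796803 126.        ]]
```

View pics/w11c.png

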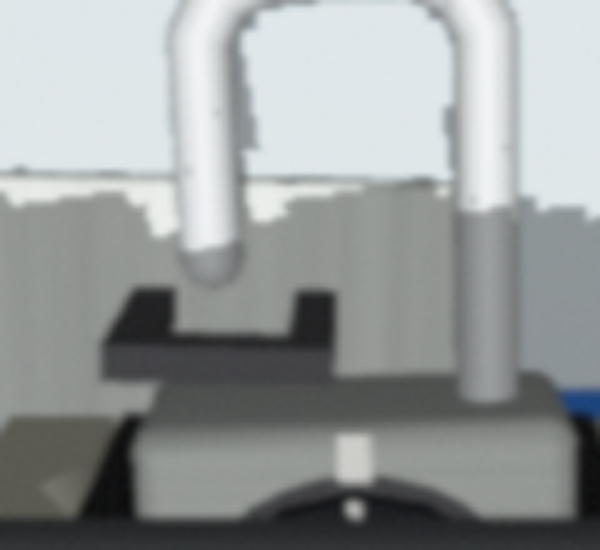

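Run:
```python
from h import *
i,c=load('w11')
P=lambda u,z: onz(c,[[250+(u[0]+.5)/5-.5,150+(u[1]+.5)/5-.5]],z)[0]*1000
print(c[3])
for n,u,z in [('stap+x',(215,345),.126),('stap-x',(215,380),.126),('face',(215,424),.1245),('legtip',(212,283),.112),('legtip2',(212,270),.1145)]: print(n,P(u,z).round(1))
```

```text
[0.58418113 0.0179089  0.26447657]
stap+x [543.   38.5 126. ]
stap-x [539.3  39.1 126. ]
face [534.1  40.2 124.5]
legtip [546.   39.7 112. ]
legtip2 [548.1  39.1 114.5]
```

>>> {"method": "jog_arm", "body": {"commands": [[0, 0, 2, 0], [0, 0, 3, 0], [0, 0, 4, 0], [0, 0, 4, 0], [0, 0, 4, 0], [0, 0, 4, 0], [0, 0, 5, 0], [0, 0, 5, 0], [0, 0, 5, 0], [0, 0, 4, 0]]}}

```text
clock: 17.52
tool_pos: [0.5169, 0.0286, 0.1473]
orientation: [-180.0, -0.0, -8.3]
force: [-1.3, 0.3, -2.4]
opening: 0.0482
```

Run:
```python
from h import *
o=get_obs();print(o['clock'],o['tool_pos'].round(4),o['orientation'].round(2),o['force'],o['moment'],o['opening'])
i,c=shot('wrist','w12')
cr=i[120:330,150:490]; save('w12c',cv2.resize(cr,None,fx=2.3,fy=2.3,interpolation=cv2.INTER_CUBIC))
```

```text
17.5167 [0.5169 0.0286 0.1473] [-1.7999e+02 -3.0000e-02 -8.2800e+00] [-1.30352772  0.34197789 -2.43288398] [-0.03041118  0.09815807 -0.08399776] 0.048196725479157924
```

View pics/w12c.png

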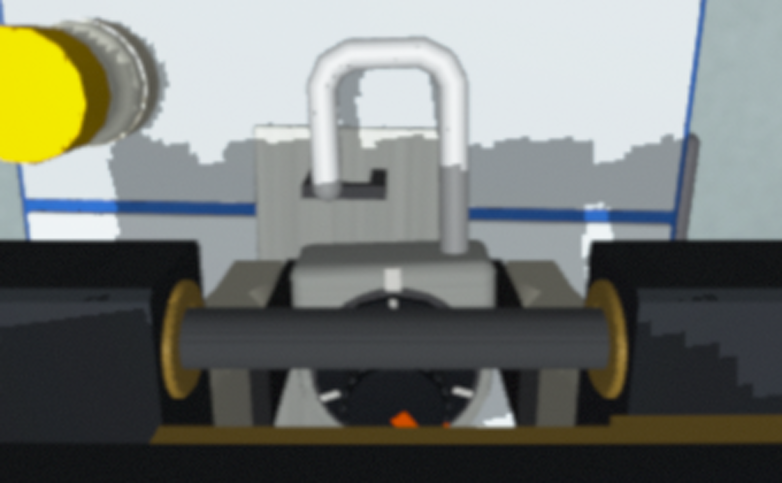

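>>> {"method": "jog_arm", "body": {"commands": [[0, 0, 8, 0], [0, 0, 12, 0], [0, 0, 13, 0], [0, 0, 13, 0], [0, 0, 13, 0], [0, 0, 13, 0], [0, 0, 12, 0], [0, 0, 10, 0], [0, 0, 8, 0], [0, 0, 4, 0]]}}

```text
clock: 18.4
tool_pos: [0.517, 0.0286, 0.2538]
orientation: [-180.0, -0.1, -8.3]
force: [1.0, 0.7, -2.0]
opening: 0.0479
```

>>> {"method": "jog_arm", "body": {"commands": [[0, 0, 0, 0], [0, 0, 0, 0], [0, 0, 0, 0], [0, 0, 0, 0], [0, 0, 0, 0], [0, 0, 0, 0], [0, 0, 0, 0], [0, 0, 0, 0], [0, 0, 0, 0], [0, 0, 0, 0]]}}

```text
clock: 19.23
tool_pos: [0.5167, 0.0286, 0.2525]
orientation: [-180.0, 0.0, -8.3]
force: [-0.3, 0.9, -1.7]
opening: 0.0478
```

Run:
```python
from h import *
o=get_obs();print(o['clock'],o['tool_pos'].round(4),o['orientation'].round(2),o['force'],o['moment'],o['opening'])
i,c=shot('wrist','w13')
cr=i[120:330,150:490]; save('w13c',cv2.resize(cr,None,fx=2.3,fy=2.3,interpolation=cv2.INTER_CUBIC))
i,c=shot('side','s13');cr=cv2.resize(i[100:290,260:440],None,fx=3,fy=3,interpolation=cv2.INTER_CUBIC); save('s13c',cr)
```

```text
19.2333 [0.5167 0.0286 0.2525] [-180.      0.     -8.29] [-0.26944179  0.88133931 -1.73787493] [-0.11625017  0.14532559 -0.05365063] 0.04778826876162738
```

View pics/w13c.png

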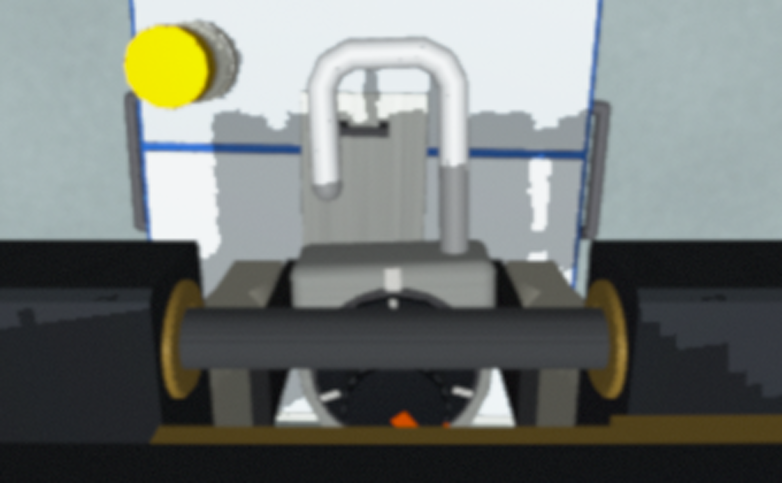

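View pics/s13c.png

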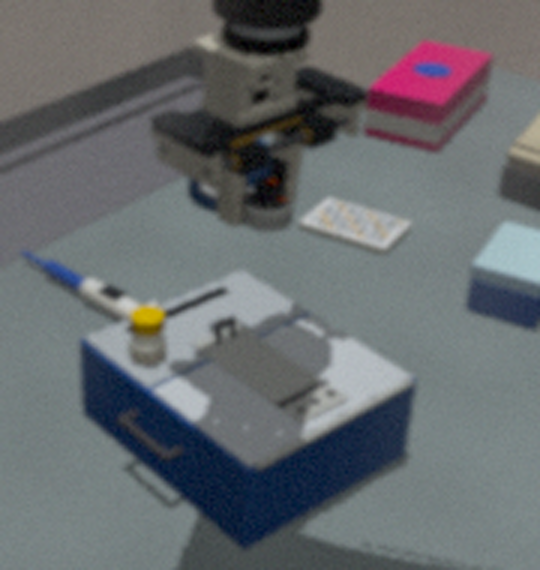

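```bash
python3 -c "
from h import *
print(close_job())"
```

```text
the job is handed in; nothing more can be done
None
```

The padlock is off the staple with its shackle open, and the arm is holding it dial up above the box; I handed the job in at about 19.3 s.

- **Dial:** it started one click counter-clockwise of the index mark. I turned it five clicks counter-clockwise (180°), which is the allowed -3.770 position. A wrist picture then showed the orange line four ticks clockwise of the index mark.
- **Opening:** I gripped the body and pulled it back about 28.5 mm, until the force rose from about 1.5 N to about 8 N with no further motion. I took that as the end stop.
- **Removal:** I moved the lock forward about 34.5 mm, so the staple stood in the gap with roughly 5 mm free towards the body and 3–5 mm towards the short leg. Then I lifted it straight up without contact.
- **Last checks:**
  - The fingertips were at z = 0.2525 m, so the lock's underside is at about 0.25 m, 15 cm above the box's top. That height comes from the fingertip reading at the grasp, not from a separate measurement.
  - Tilt read 0.0° and the grip opening 47.8 mm.
  - The lock sat the same in the fingers as when I first gripped it, with the shackle still fully out.
  - The jar and the other bystanders visible in the last side and wrist pictures had not moved. I did not check the ones outside those views again.
- **Disagreements:** my estimates of the box's yaw ranged from -6.6° to -9.1°; I used -8.3°, and it caused no trouble.

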